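# Click the lamp battery into its charger

### The arm

A 6-joint arm with a two-finger parallel gripper is mounted at the origin on the work surface. World frame = base frame: x ahead of the robot, y to its left, z up, the work surface at z = 0. Lengths are in m, angles in rad, forces in N, time in s.
With the tool pointing down it reaches from about 0.325 to 0.9 m from the base axis. Payload 6.1 kg.
Tool frame: the origin (TCP) lies at the very end of the fingers, on their centre line; the grasp point (between the pads) lies arm.tcp_to_grasp behind it (arm.tcp_to_grasp is the distance from the TCP to the grasp point, in m); x points along the fingers, z is the direction in which the jaws open and shut, and the axes are right-handed (so a half turn about x gives the same grasp; the last joint's range is limited). The gripper opens to 87 mm and grips with 3 to 60 N. Pads are 19 mm wide; open, the fingers measure 117 mm over their backs; the gripper's body (75 mm by 190 mm) begins 51 mm behind the grasp point.
Start: joints at [-1.451, 0.22, 1.526, -0, 1.395, -0.126], TCP at [0.152, -0.606, 0.223] pointing down, gripper open.
Joint ranges: [-2.98, 2.98], [-0.91, 2.08], [0.09, 2.57], [-1.24, 4.39], [0.2, 2.65], [-2.68, 2.68]. Speed limits (rad/s): [2.57, 2.57, 3.01, 3.14, 3.14, 3.14].

### API

Orientations are given as a rotation vector (axis times angle).
In Python, from cell import arm, fingers, planner, viewer, job, sensors gives the robot as it stands. Calls block until the motion is done:
- arm.move_ptp(position, orientation): joint-space move of the TCP to a pose.
- arm.move_l(position, v=0.15, attitude=None, force_limit=None): straight line of the TCP; attitude=None keeps the orientation; v is the mean speed in m/s. With force_limit (N) it stops when the force on the tool has changed by that much, and returns True; else False.
- arm.goto_joints(angles): joint-space move.
- fingers.open_jaws() and fingers.grab(force=None): open the fingers fully, or close them until they stop; force is the grip in N (None keeps the last).
- arm.sleep(seconds).
- planner.solve_ik(position, orientation): joint angles nearest the present ones, or None.
- viewer.capture(name): name is "scene" or "top" or "wrist"; returns a dict with "pixels" (400x640x3 uint8, red, green, blue), "vfov" (degrees; the focal length in pixels is half the picture's height over the tangent of half this angle, whatever the lens; pixels are square), "cx", "cy" (the principal point, pixels), "eye" and "orientation" of the camera in the world; the wrist camera has in their place "hand_eye" (4x4, takes a point from camera to tool coordinates, whose origin is the TCP and whose axes are the tool frame's). Camera axes: x right, y down, z forward; pixel columns grow to the right and rows downward; lengths in m; the calibration is good to about 2 mm. The wrist camera is an equidistant fisheye: a pixel r from the principal point sees the ray r / f radians off the axis. A picture is of the moment at which its call begins: read the wrist's pose just before it. There is no depth.
A pose or a line that the arm cannot do raises arm.MotionError and nothing moves.
- job.finish_job(): hands the job in, once; it reports no verdict.
Readings, each from a call of its own:
- sensors.read_t(): time.
- sensors.read_qpos(): joint angles.
- sensors.read_qvel(): joint speeds.
- sensors.read_effort(): joint torques, N m.
- sensors.read_ee_pos(): TCP position.
- sensors.read_orientation(): TCP orientation.
- sensors.read_wrist_force(): force on the tool from outside, world axes, zero at the start.
- sensors.read_moment(): the same for the moment, N m.
- sensors.read_width(): opening from 0.0 (shut) to 1.0 (fully open).
Only numpy, scipy, OpenCV 4.12 (cv2) and the standard library are available. Lean on these libraries where they do the work, as an engineer would, in place of code of your own. Each camera call takes 0.05 s, during which the arm holds its last target.

### The job

Put the work lamp on charge: take the wide battery pack and slide it, rounded end first, along the charger's floor under the two lips until it is fully home and the spring catch has clicked in behind it. Then let go, and leave the narrow pack where it lies.

Things in the scene. Friction and masses are not known exactly. Their poses are not given: they have to be found in the camera images.
- wide_pack: Wide battery pack, about 0.5 kg: black base 90 long (x) x 70 wide (y) x 16 mm high, rounded corners and brass contacts at +x (this end goes in first). Grey grip ridge along x on top, x -43 to +35 mm, 30 mm wide, top 64 mm above the underside. Pinch the ridge across y, fingertips 30 mm or more above the underside so they clear the charger's lips. Origin: centre of underside, z up.
- narrow_pack: Narrow battery pack of the same look, not wanted, stays where it lies: base 80 long (x) x 46 wide (y) x 16 mm high, ridge 24 mm wide and 64 mm high. Origin: centre of its underside, z up.
- charger: Grey charger fixed to the bench, x -125 to 137, 124 mm wide, open at -x (robot's side). Pack slides to +x. Floor 8 mm above bench. Side walls funnel from 117 mm apart at x -118 to 77 at x -35, then 77 to the stop at x 110. From x 22 on, two lips 52 mm apart, 21 to 25 mm above the floor, bar entry from above. Black head behind the stop 40 mm high. Origin: centre of underside on the bench.
- bay_home (a point): Point on the charger's floor (8 mm above the bench, charger x = 65 mm, y = 0), axes as the charger: the pack's origin is here when fully home against the stop; clicked, it may rest up to 7 mm short. To start the slide, set the pack down 140 mm before this point (towards -x), lined up: there it lies on the floor in the funnel, just short of the catch.
- catch (a joint): Spring catch (rad): 44 mm steel leaf on the charger's left (+y), hinged on an upright pin at charger x -30, y 42 mm, slanting in so that its end at x 13 mm stands 15 mm into the channel. 0 = sprung in (start, and clicked behind the pack); about 0.3 = pushed aside by the passing pack. It springs back only in the last 4 mm before home. The slide takes a push of about 2 to 8 N.
Not all that is in view belongs to the job. Leave any red look-alike of the wide_pack alone.

How it is judged:
On the way:
1. sliding on the charger's floor, the wide pack pushes the catch aside (value of joint catch above 0.2 rad and x of wide_pack in the frame of charger between -0.06 and 0.062 m and y of wide_pack in the frame of charger between -0.02 and 0.02 m and z of wide_pack in the frame of charger below 0.02 m), for 0.05 s.
At the end, for the whole second after the job is handed in: The wide pack rests in the bay, rounded end inwards, centre 55 to 72 mm along the charger's x, within 10 mm sideways, underside under 6 mm off the floor, aligned within 8 degrees, level within 7; catch sprung in (under 0.12 rad); narrow pack within 30 mm of its start (x of wide_pack in the frame of charger between 0.055 and 0.072 m and y of wide_pack in the frame of charger between -0.01 and 0.01 m and z of wide_pack in the frame of charger below 0.014 m and x of charger in the frame of wide_pack below 0 m and angle between the x axis of wide_pack and the x axis of charger, either way round below 0.15 rad and angle between wide_pack's own z axis and vertical below 0.12 rad and value of joint catch below 0.12 rad and linear speed of wide_pack below 0.02 m/s and distance of narrow_pack from where it was at the start of the episode below 0.03 m); the robot touches nothing.
It fails at once if the narrow pack is disturbed (moved more than 30 mm) (distance of narrow_pack from where it was at the start of the episode above 0.03 m).
It also fails if it takes over 48 s, if anything falls off the work surface, if the arm or the gripper's body presses on something with over 40 N, if the wrist force passes 120 N, or if a joint passes its speed limit or range.

## Working session

There is one attempt and no reset: what is moved stays moved. The work goes in short steps, each a Python script; the robot and the scene stay as the last script left them, time stands still between calls to the robot, and variables do not carry over. Pictures are saved under pics/ and viewed, and the job is handed in when it is done.

```bash
ls; mkdir -p pics
python3 - <<'E'
from cell import arm, fingers, planner, viewer, job, sensors
import cv2
print(sensors.read_t(), arm.tcp_to_grasp, sensors.read_orientation())
for n in ("scene","top","wrist"):
    c=viewer.capture(n); cv2.imwrite(f"pics/{n}0.png",c["pixels"][:,:,::-1])
    print({k:v for k,v in c.items() if k!="pixels"})
E
```

```text
pics
0.0 0.0187 [ 1.02758774  1.3169522  -1.02529035]
{'vfov': 50.13573774706008, 'cx': 314.98443094195113, 'cy': 194.0695653955107, 'eye': array([0.87513143, 0.4731558 , 0.79556966]), 'orientation': array([-0.98432763, -2.62146663,  0.8339548 ])}
{'vfov': 50.27162280091891, 'cx': 327.20167150420315, 'cy': 206.26442118331835, 'eye': array([0.28865117, 0.04203062, 1.04296416]), 'orientation': array([-2.11887436,  2.09127281, -0.23678208])}
{'vfov': 65.70646984690485, 'cx': 320.9105574902429, 'cy': 196.1320694531987, 'hand_eye': array([[ 4.44490434e-04, -2.70935300e-01,  9.62597458e-01,
        -1.63802582e-01],
       [-1.11257977e-03, -9.62597091e-01, -2.70934683e-01,
         7.37595735e-02],
       [ 9.99999282e-01, -9.50538579e-04, -7.29302332e-04,
        -4.88641737e-04],
       [ 0.00000000e+00,  0.00000000e+00,  0.00000000e+00,
         1.00000000e+00]])}
```

View pics/scene0.png

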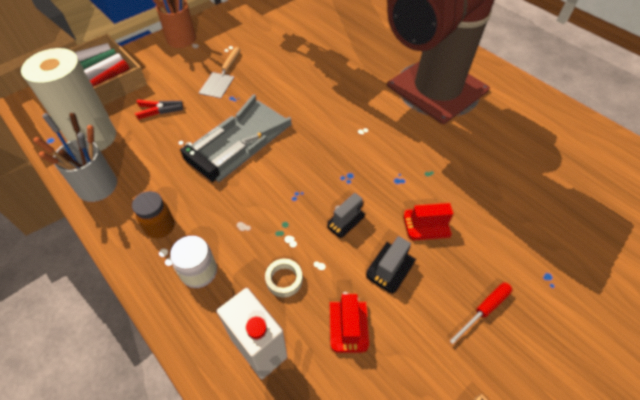

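View pics/top0.png

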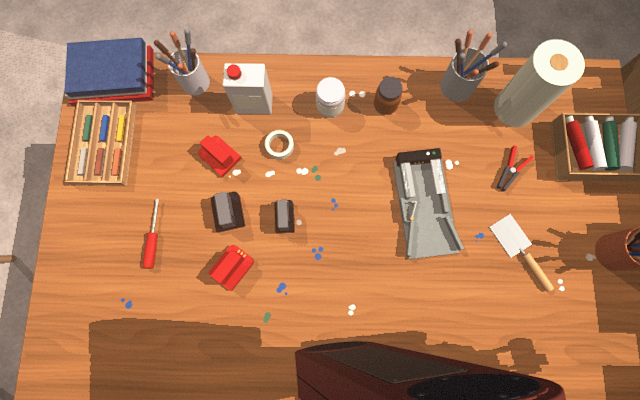

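View pics/wrist0.png

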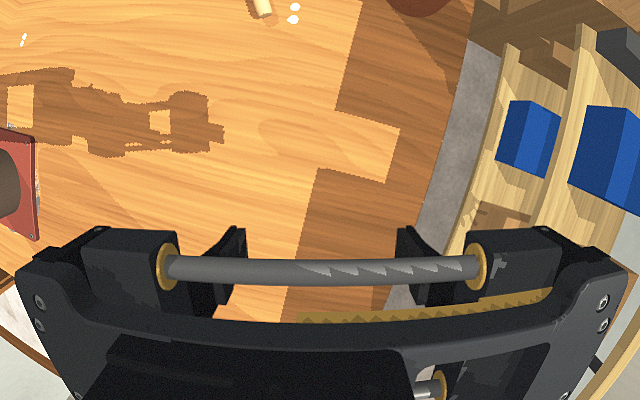

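The scene view shows the wide pack near (392,263), the narrow one near (346,216), and the charger near (237,137). In the top view they are at (227,211), (285,216) and (427,200). There are two red look-alikes. I'll enlarge these areas next.

Run:
```python
import cv2
t=cv2.imread('pics/top0.png'); s=cv2.imread('pics/scene0.png')
def crop(im,x0,y0,w,h,k,n):
    c=cv2.resize(im[y0:y0+h,x0:x0+w],None,fx=k,fy=k,interpolation=cv2.INTER_CUBIC)
    for i in range(0,w,10):
        cv2.putText(c,str(x0+i),(i*k,8),0,.3,(255,255,255),1) if i%20==0 else 0
        cv2.line(c,(i*k,10),(i*k,16),(255,255,255),1)
    for j in range(0,h,10):
        cv2.putText(c,str(y0+j),(0,j*k+4),0,.3,(255,255,255),1)
        cv2.line(c,(20,j*k),(26,j*k),(255,255,255),1)
    cv2.imwrite('pics/'+n,c)
crop(t,385,140,90,125,4,'t_ch.png')
crop(t,190,180,120,60,6,'t_pk.png')
crop(s,320,185,110,110,5,'s_pk.png')
crop(s,170,85,130,100,6,'s_ch.png')
```

```text
(no output)
```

View pics/t_ch.png

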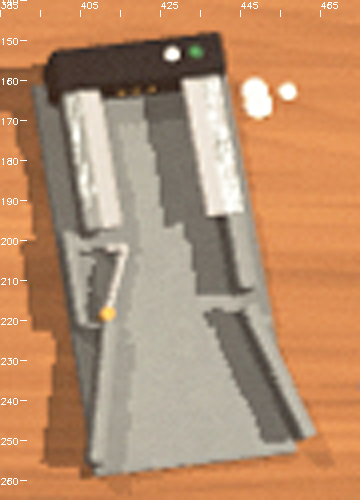

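View pics/t_pk.png

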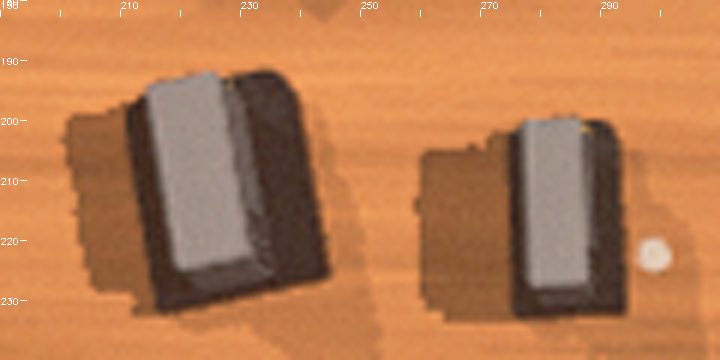

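View pics/s_pk.png

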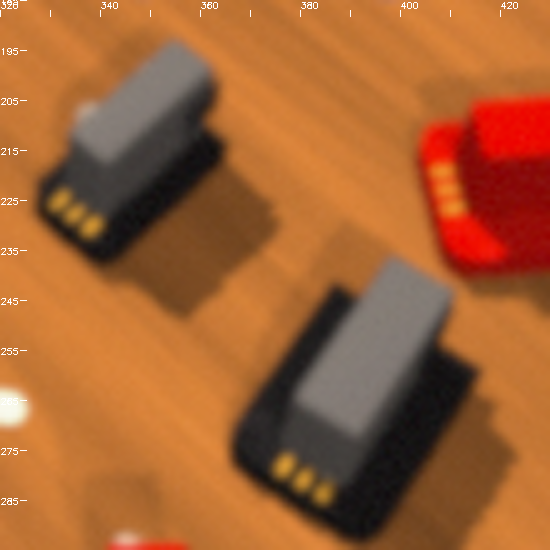

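View pics/s_ch.png

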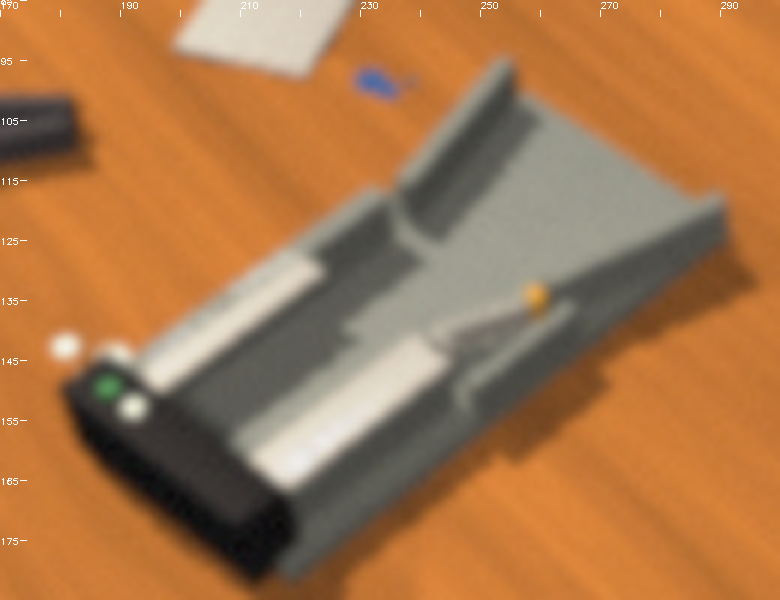

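```bash
cat > h.py <<'E'
from cell import arm, fingers, planner, viewer, job, sensors
import cv2, numpy as np
from scipy.spatial.transform import Rotation as R
from scipy.optimize import least_squares
def cams():
    return {n:viewer.capture(n) for n in ("top","scene")}
def proj(c,P):
    f=200/np.tan(np.radians(c["vfov"]/2)); M=R.from_rotvec(c["orientation"]).as_matrix()
    p=(np.atleast_2d(P)-c["eye"])@M
    return np.c_[c["cx"]+f*p[:,0]/p[:,2],c["cy"]+f*p[:,1]/p[:,2]]
def world(q,L):
    c,s=np.cos(q[2]),np.sin(q[2]); L=np.asarray(L,float)/1000
    return np.c_[q[0]+c*L[:,0]-s*L[:,1],q[1]+s*L[:,0]+c*L[:,1],L[:,2]+(q[3] if len(q)>3 else 0)]
def fit(C,obs,q0):
    def r(q):
        return np.concatenate([(proj(C[n],world(q,[o[0] for o in ob]))-np.array([o[1] for o in ob])).ravel() for n,ob in obs.items() if ob])
    s=least_squares(r,q0,loss='soft_l1'); return s.x,r(s.x).reshape(-1,2)
E
cat > f1.py <<'E'
from h import *
C=cams()
wide={"top":[((35,15,64),(214.7,195.3)),((35,-15,64),(225.5,192)),((-43,15,64),(219.2,225)),((-43,-15,64),(232,223)),((-45,35,16),(216.3,232)),((-45,-35,0),(245,225.8))],
"scene":[((-43,15,64),(411,243.4)),((-43,-15,64),(399,236)),((35,-15,64),(379,265)),((35,15,64),(391.4,273)),((-45,-35,16),(386.6,242)),((-45,35,16),(416,259))]}
ch={"top":[((22,26,33),(415.5,196.2)),((22,-26,33),(437.5,193.7)),((110,26,33),(410,162.5)),((110,-26,33),(430.7,159.5)),((-125,62,8),(408.7,258.7)),((-125,-62,8),(459,253))],
"scene":[((22,26,33),(241.7,140.8)),((22,-26,33),(224.2,130)),((110,26,33),(211.7,160.8)),((110,-26,33),(196.7,150.8)),((-125,62,8),(285,117.5))]}
for nm,o,q0 in (("wide",wide,(.35,.25,0)),("ch",ch,(.4,-.25,0))):
    for sub in (o,{"top":o["top"]},{"scene":o["scene"]}):
        q,r=fit(C,sub,q0); print(nm,list(sub),q.round(4),np.degrees(q[2]).round(1)); 
        if len(sub)==2: print(r.round(1).tolist())
E
python3 f1.py
```

```text
wide ['top', 'scene'] [0.5075 0.2901 0.2384] 13.7
[[-2.0, -2.3], [-0.3, -1.7], [-1.0, -0.4], [-1.1, -1.2], [-1.2, -1.3], [-0.4, -0.2], [0.7, -1.5], [-0.8, -1.8], [-0.8, -1.4], [0.8, -1.0], [-0.3, -1.7], [0.5, -1.2]]
wide ['top'] [0.5046 0.2879 0.25  ] 14.3
wide ['scene'] [0.5099 0.292  0.2314] 13.3
ch ['top', 'scene'] [ 0.5265 -0.2027  0.142 ] 8.1
[[-0.1, -0.0], [-1.2, -0.2], [-0.8, -0.4], [-0.9, 0.1], [0.5, 0.2], [0.4, -0.7], [-2.6, -1.9], [0.2, -1.4], [-0.4, -0.6], [-0.1, -1.7], [6.8, 2.9]]
ch ['top'] [ 0.5262 -0.2035  0.1281] 7.3
ch ['scene'] [ 0.5293 -0.205   0.2138] 12.3
```

```bash
cat >> h.py <<'E'
def ori(yaw,s=1):
    X=np.array([0,0,-1.]);Z=s*np.array([-np.sin(yaw),np.cos(yaw),0]);Y=np.cross(Z,X)
    return R.from_matrix(np.c_[X,Y,Z]).as_rotvec()
def wrist(name):
    p=np.array(sensors.read_ee_pos());o=R.from_rotvec(sensors.read_orientation()).as_matrix()
    c=viewer.capture("wrist"); H=c["hand_eye"]
    c["M"]=o@H[:3,:3]; c["eye"]=p+o@H[:3,3]; c["fish"]=1
    cv2.imwrite(f"pics/{name}.png",c["pixels"][:,:,::-1])
    np.savez(f"{name}.npz",**{k:v for k,v in c.items() if k!="pixels"})
    return c
def wproj(c,P):
    f=200/np.tan(np.radians(float(c["vfov"])/2)); p=(np.atleast_2d(P)-c["eye"])@c["M"]
    rr=np.hypot(p[:,0],p[:,1]); th=np.arctan2(rr,p[:,2])
    return np.c_[c["cx"]+f*th*p[:,0]/rr,c["cy"]+f*th*p[:,1]/rr]
_p=proj
def proj(c,P): return wproj(c,P) if "fish" in c else _p(c,P)
E
python3 - <<'E'
from h import *
w=(.5075,.290,.2384);c=(.5265,-.2027,.142)
print(R.from_rotvec(sensors.read_orientation()).as_matrix().round(2))
for s in (1,-1):
  print(s,planner.solve_ik([w[0],w[1],.045],ori(w[2],s)),planner.solve_ik([.39,-.22,.045],ori(c[2],s)),planner.solve_ik([.59,-.19,.045],ori(c[2],s)))
  for y in ((c[0],c[1],.25),):
    print(planner.solve_ik(y,ori(c[2],s)))
E
```

```text
[[-0.    0.97  0.24]
 [ 0.    0.24 -0.97]
 [-1.    0.   -0.  ]]
1 [ 3.84266761e-01  3.15894252e-01  1.76836563e+00 -4.44089210e-16
  1.05733277e+00 -1.42492957e+00] [-0.69005586  0.01062349  2.11945761  0.          1.01151156 -2.40285218] [-0.43869634  0.38968155  1.67151681  0.          1.0803943  -2.15149267]
[-0.50727871  0.05806979  1.6546505   0.          1.42887237 -2.22007504]
-1 [ 3.84266761e-01  3.15894252e-01  1.76836563e+00 -4.44089210e-16
  1.05733277e+00  1.71666309e+00] [-6.90055855e-01  1.06234860e-02  2.11945761e+00 -4.44089210e-16
  1.01151156e+00  7.38740472e-01] [-0.43869634  0.38968155  1.67151681  0.          1.0803943   0.99009999]
[-0.50727871  0.05806979  1.6546505   0.          1.42887237  0.92151762]
```

Run:
```python
from h import *
c=np.array([.5265,-.2027,.142])
arm.move_ptp(np.r_[world(c,[(-60,0,0)])[0,:2],.22],ori(c[2],-1)); w=wrist("w1")
c=np.array([.5075,.290,.2384])
arm.move_ptp(np.r_[world(c,[(-50,0,0)])[0,:2],.2],ori(c[2],-1)); w=wrist("w2")
print(sensors.read_t())
```

```text
3.9667
```

View pics/w1.png

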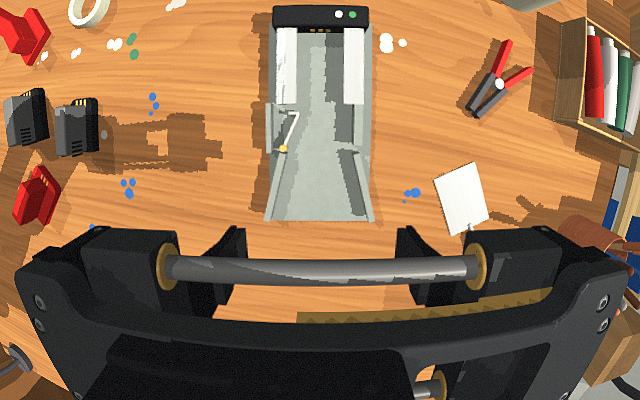

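View pics/w2.png

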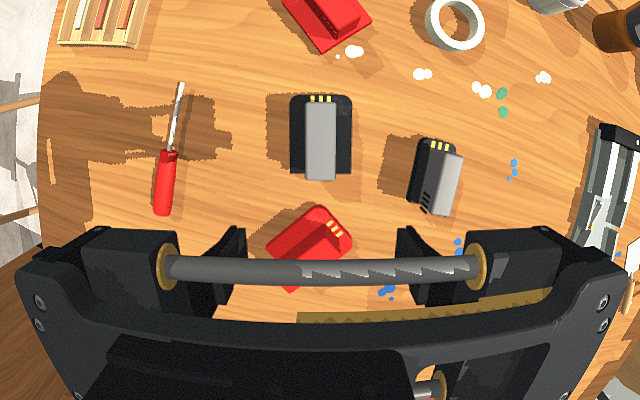

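The charger is centred at about (320,115) in w1 and the wide pack at about (321,135) in w2, both almost straight in the picture. I'll enlarge them.

```bash
cat > crop.py <<'E'
import cv2
def crop(src,x0,y0,w,h,k,n):
    im=cv2.imread(f'pics/{src}.png')
    c=cv2.resize(im[y0:y0+h,x0:x0+w],None,fx=k,fy=k,interpolation=cv2.INTER_CUBIC)
    for i in range(0,w,10):
        if i%20==0: cv2.putText(c,str(x0+i),(i*k,8),0,.3,(255,255,255),1)
        cv2.line(c,(i*k,10),(i*k,16),(255,255,255),1)
    for j in range(0,h,10):
        cv2.putText(c,str(y0+j),(0,j*k+4),0,.3,(255,255,255),1)
        cv2.line(c,(20,j*k),(26,j*k),(255,255,255),1)
    cv2.imwrite(f'pics/{n}.png',c)
E
python3 -c "
from crop import *
crop('w1',255,0,130,120,5,'w1a');crop('w1',255,90,130,140,4,'w1b');crop('w2',280,85,85,100,6,'w2a')"
```

```text
(no output)
```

View pics/w1a.png

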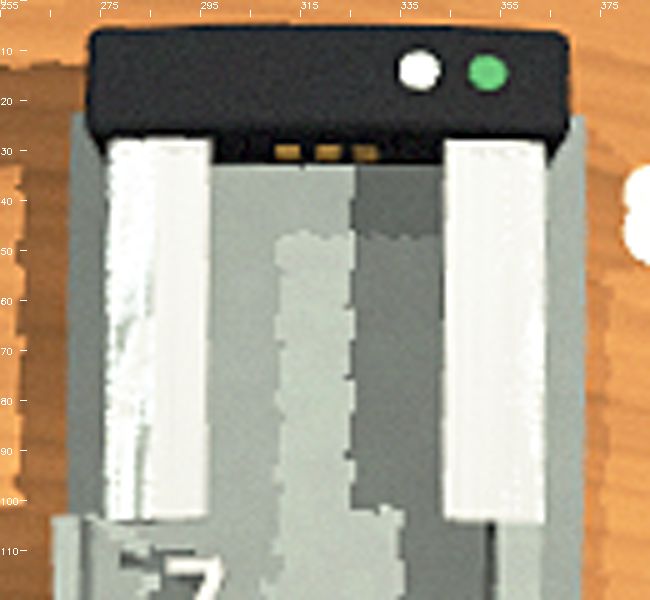

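View pics/w1b.png

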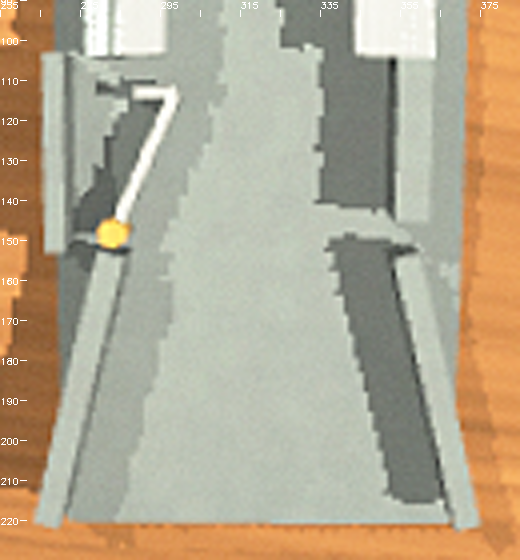

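View pics/w2a.png

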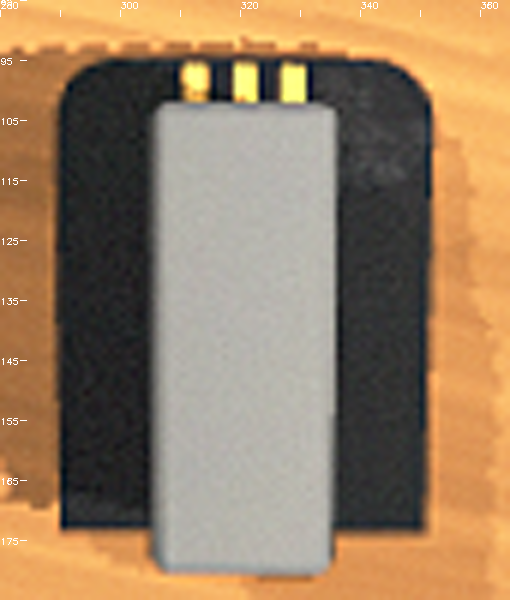

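```bash
cat > f2.py <<'E'
from h import *
ld=lambda n:dict(np.load(n+".npz"))
C1={"w":ld("w1")};C2={"w":ld("w2")}
wide={"w":[((35,15,64),(305.8,102)),((35,-15,64),(336,102)),((-43,15,64),(305.5,180.3)),((-43,-15,64),(335.5,180.5)),((-45,35,16),(290,173)),((-45,-35,16),(350.5,173)),((45,0,16),(320.8,95))]}
ch={"w":[((22,26,33),(296.8,103.7)),((22,-26,33),(343.6,104.2)),((110,26,33),(297.4,28)),((110,-26,33),(343.6,28)),((-125,0,8),(319.5,220.7))]}
for nm,C,o,q0 in (("wide",C2,wide,(.5,.29,.2)),("ch",C1,ch,(.52,-.2,.14))):
    q,r=fit(C,o,q0); print(nm,q.round(4),np.degrees(q[2]).round(1));print(r.round(1).tolist())
    q,r=fit(C,o,tuple(q0)+(0,)); print(nm,q.round(4))
E
python3 f2.py
```

```text
wide [0.506  0.2895 0.231 ] 13.2
[[-0.7, -0.5], [0.5, -0.3], [-0.2, 0.5], [-0.0, 0.5], [-0.0, 0.2], [0.4, 0.5], [0.1, -1.0]]
wide [ 0.5056  0.2894  0.2309 -0.0042]
ch [ 0.5264 -0.202   0.1343] 7.7
[[0.1, -0.0], [-0.2, -0.3], [-0.1, 0.2], [0.2, 0.4], [0.1, -0.2]]
ch [ 0.5263 -0.202   0.1343  0.0011]
```

```bash
python3 - <<'E'
from h import *
q=np.array([.506,.2895,.231]); g=world(q,[(-4,0,0)])[0,:2]
arm.move_ptp(np.r_[g,.15],ori(q[2],-1))
print(arm.move_l(np.r_[g,.036],v=.1,force_limit=8),sensors.read_ee_pos())
fingers.grab(45); print(sensors.read_width()*87,sensors.read_wrist_force())
arm.move_l(np.r_[g,.17],v=.15); arm.sleep(.2)
print(sensors.read_width()*87,sensors.read_wrist_force(),sensors.read_t())
wrist("w3")
E
python3 -c "
from crop import *
crop('w3',220,80,200,150,4,'w3a')"
```

```text
False [0.50281344 0.28887293 0.03686472]
29.586779832167668 [ 0.45436544 -0.50963876 -0.92399247]
29.85800700361787 [ 0.5237797   0.3641605  -5.42290297] 7.8417
```

View pics/w3a.png

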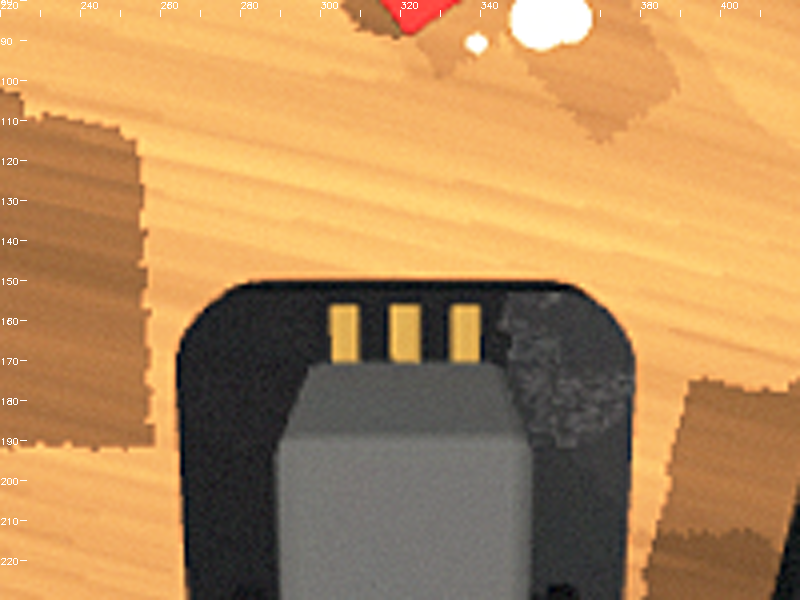

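The pack is held straight: ridge front corners at about (289,189) and (352,189), base front edge at row 150. I'll compare those with the predicted pixels to get the in-hand offset.

Run:
```python
from h import *
C={"w":dict(np.load("w3.npz"))}
o={"w":[((35,15,64),(289.2,188.7)),((35,-15,64),(352.2,188.7)),((45,0,16),(320.8,150.4)),((0,35,16),(266.8,225)),((0,-35,16),(376.5,225))]}
o["w"]=o["w"][:3]
p=sensors.read_ee_pos();print(p)
def r(v): return (proj(C["w"],world([*v[:3],p[2]-.0365],[a[0] for a in o["w"]]))-np.array([a[1] for a in o["w"]])).ravel()
s=least_squares(r,[.506,.2895,.231]);print(s.x,s.fun.round(1)); q=s.x
d=np.array(p[:2])-q[:2];c,sn=np.cos(q[2]),np.sin(q[2]);print("TCP in pack",c*d[0]+sn*d[1],-sn*d[0]+c*d[1])
```

```text
[0.50161109 0.28836349 0.16896516]
[0.50546036 0.29000083 0.22964212] [-1.5 -0.6  1.5 -0.6 -0.   1.6]
TCP in pack -0.004120916881334644 -0.0007181489021596074
```

```bash
python3 - <<'E'
from h import *
q=np.array([.5264,-.202,.1343]); g=world(q,[(-79,0,0)])[0,:2]
arm.move_ptp(np.r_[g,.17],ori(q[2],-1))
arm.move_l(np.r_[g,.06],v=.12)
print(sensors.read_wrist_force())
print(arm.move_l(np.r_[g,.042],v=.03,force_limit=5),sensors.read_ee_pos(),sensors.read_wrist_force(),sensors.read_t())
C=cams()
for n in C: cv2.imwrite(f"pics/{n}4.png",C[n]["pixels"][:,:,::-1])
wrist("w4")
E
python3 -c "
from crop import *
crop('scene4',170,60,140,110,5,'s4a')
crop('top4',370,140,120,130,4,'t4a')"
```

```text
[-0.15983685  0.10413838 -5.06005051]
True [ 0.44786066 -0.21244932  0.0438551 ] [-0.04989635 -0.21024316  3.07328898] 11.325
```

View pics/s4a.png

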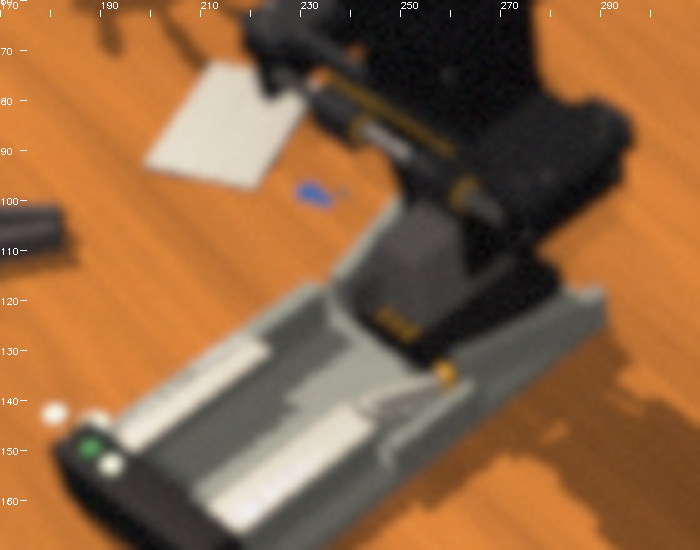

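View pics/w4.png

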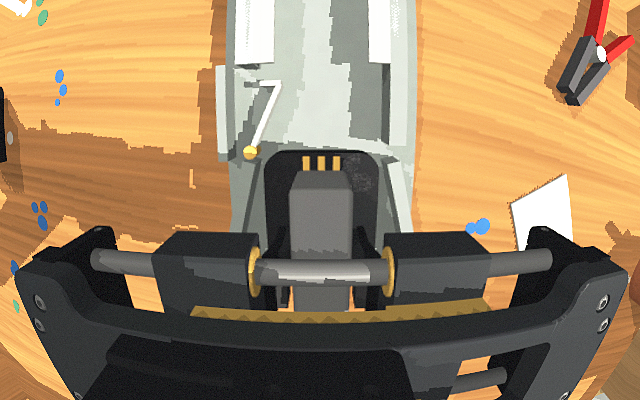

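The pack lies on the funnel floor, lined up. Its front edge is at row 150 in w4, just short of the catch pin at (251,153). Now the slide.

Run:
```python
from h import *
q=np.array([.5264,-.202,.1343])
def loc():
    p=np.array(sensors.read_ee_pos());d=p[:2]-q[:2];c,s=np.cos(q[2]),np.sin(q[2])
    f=sensors.read_wrist_force();return np.r_[(c*d[0]+s*d[1])*1e3,(-s*d[0]+c*d[1])*1e3,p[2]*1e3,c*f[0]+s*f[1],-s*f[0]+c*f[1],f[2]].round(1).tolist()
print(loc())
for x in (-40,0,30,45,52,56,59,61,63):
    h=arm.move_l(np.r_[world(q,[(x,0,0)])[0,:2],.0443],v=.06,force_limit=22)
    print(x,h,loc())
    if h: break
print(sensors.read_t(),sensors.read_width()*87)
wrist("w5")
C=cams()
for n in C: cv2.imwrite(f"pics/{n}5.png",C[n]["pixels"][:,:,::-1])
```

```text
[-79.2, 0.1, 43.9, -0.3, 0.4, 5.9]
-40 False [-41.3, -1.1, 44.1, -7.3, -3.0, 1.9]
0 False [-0.5, -1.1, 44.1, -2.7, -3.5, -0.9]
30 False [29.9, -1.1, 44.1, -1.7, -4.2, -2.2]
45 False [45.4, -0.5, 44.1, 1.1, -3.9, -3.9]
52 False [51.7, -0.2, 44.2, -1.7, -4.3, -2.1]
56 False [55.7, 0.0, 44.1, -3.1, -4.0, -2.7]
59 False [59.1, 0.8, 44.1, -0.2, -0.1, -3.7]
61 False [61.0, 0.7, 44.1, -1.1, 1.3, -2.4]
63 False [61.8, 0.7, 44.1, -5.9, 1.6, 3.3]
15.4333 29.37398978917219
```

View pics/w5.png

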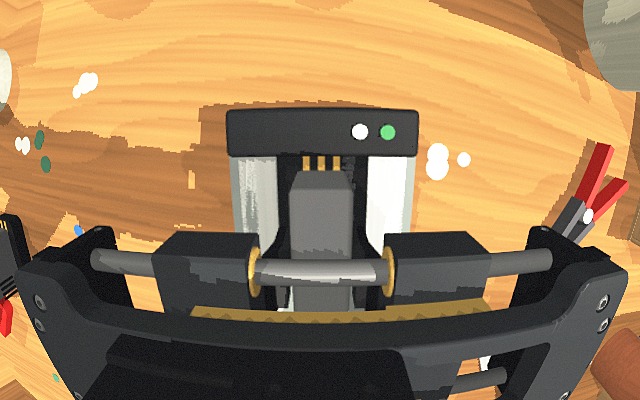

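The sideways force of the catch (-4 N) vanished between x 56 and 59, and there is contact with the stop at about 62. One more firm push, then release and check.

```bash
python3 - <<'E'
from h import *
q=np.array([.5264,-.202,.1343])
print(arm.move_l(np.r_[world(q,[(66,0,0)])[0,:2],.0443],v=.03,force_limit=10),sensors.read_wrist_force(),sensors.read_ee_pos())
fingers.open_jaws(); arm.sleep(.2)
p=np.array(sensors.read_ee_pos()); arm.move_l(p+[0,0,.12],v=.12)
arm.move_ptp(np.r_[world(q,[(-60,0,0)])[0,:2],.22],ori(q[2],-1)); arm.sleep(.2); wrist("w6")
C=cams()
for n in C: cv2.imwrite(f"pics/{n}6.png",C[n]["pixels"][:,:,::-1])
print(sensors.read_t(),sensors.read_wrist_force())
E
python3 -c "
from crop import *
crop('w6',255,0,130,120,5,'w6a');crop('scene6',170,85,130,100,6,'s6a')"
```

```text
False [-18.33029731   0.43719114  11.77635872] [ 0.58776856 -0.19304339  0.04432254]
19.2917 [ 0.24649024 -0.31559076  0.36787352]
```

View pics/w6a.png

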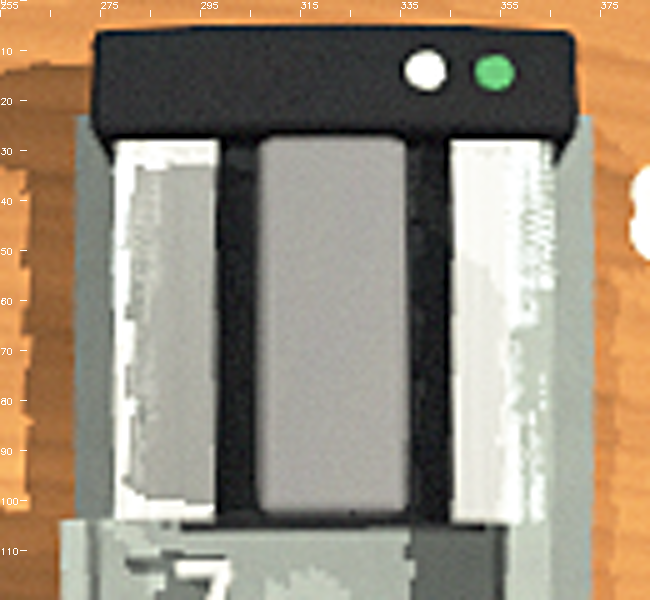

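View pics/s6a.png

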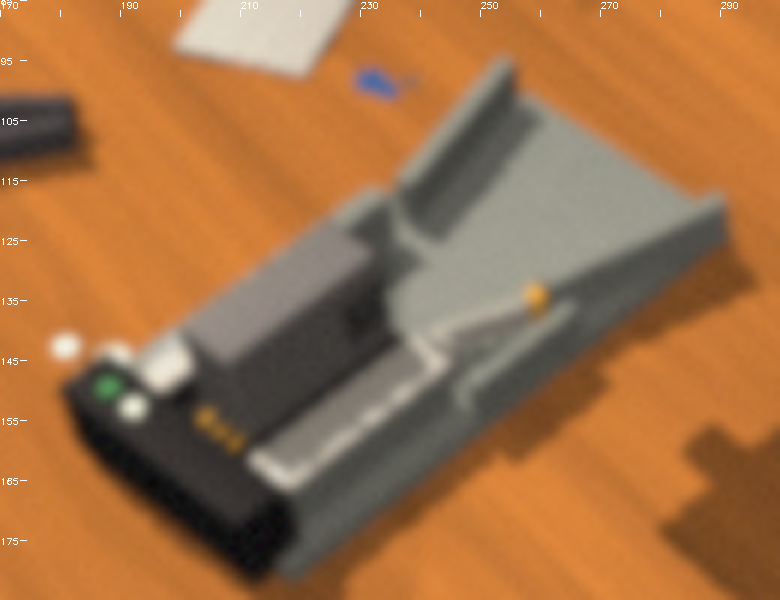

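View pics/w6.png

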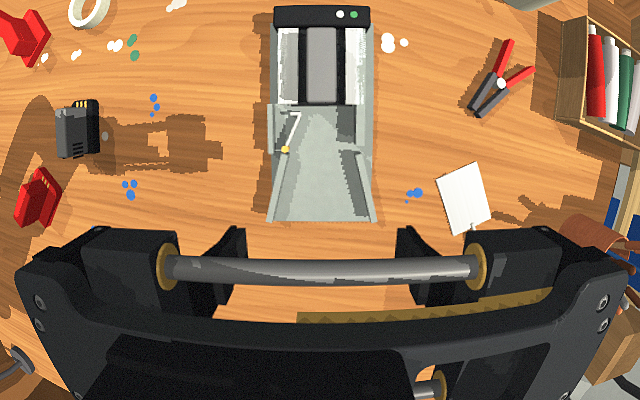

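The pack sits between the lips up to the head, its rear edge at row 105. The catch has the same shape as at the start, with its end at (299,113) in w6. The narrow pack is still at (78,128). A quick numerical check, then I'll hand in.

Run:
```python
from h import *
C={"w":dict(np.load("w6.npz"))}
o=[((-43,15,64),(306.3,102.8)),((-43,-15,64),(336.5,102.8)),((35,15,64),(307,27.5)),((35,-15,64),(336.2,27.5)),((-45,0,16),(321,105.5))]
r=lambda v:(proj(C["w"],world([*v,.008],[a[0] for a in o]))-np.array([a[1] for a in o])).ravel()
s=least_squares(r,[.59,-.19,.13]);v=s.x;q=np.array([.5264,-.202,.1343]);d=v[:2]-q[:2];c,n=np.cos(q[2]),np.sin(q[2])
print(s.fun.round(1),"in charger",c*d[0]+n*d[1],-n*d[0]+c*d[1],v[2]-q[2])
job.finish_job(); print(sensors.read_t())
```

```text
[-0.2  0.1 -0.   0.2 -0.6 -0.2  0.5 -0.1  0.3  0.1] in charger 0.06534999858991872 0.0005870058534243727 -0.004090785304985051
the job is handed in; nothing more can be done
the job is handed in; nothing more can be done
```

The wide pack is in the charger, fully home with the catch clicked in behind it, and I handed the job in shortly after 19.3 s on the robot's clock (limit 48 s). I gripped it by the ridge, set it down in the funnel and slid it under the lips. A last push against the stop reached about 18 N, then I let go and backed off.

- **Pack position:** in the last wrist picture the pack is 65.3 mm along the charger, 0.6 mm to the side and 0.2° out of line.
- **Catch:** the sideways force of about 4 N dropped to zero between 56 and 59 mm. In the last picture the catch is back at its starting position.
- **Narrow pack:** it showed no visible movement in the pictures.
- **Gripper:** after letting go, the wrist force was near zero.

I could not read the catch angle directly, so the click is judged from the force drop and the pictures. The first fit of the charger from the scene camera alone was 4–5° off because of one misread corner. I used the wrist camera's fit instead, and its pixel errors were under 0.5 px. No check failed after that.

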